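# Seat the forming frame on the sample mould base

### The job

Set up the mould for the next meat sample: take the white forming frame out of its stowage tray, where it lies tight against the tall fence, and lower it over the two locating pins of the mould base, round hole over the thick pin and slot over the thin one, same side up as it lies, until it rests flush on the base all over; then let go. The pins stand on a bar that is set somewhere along the base, so feel or look for where they are. Lower the frame, do not drop it, and leave the timer, the dish and the dropper bottle where they stand.

Things in the scene. Friction and masses are not known exactly. Their poses are not given: they have to be found in the camera images.
- frame: Forming frame: loose white plastic plate 160 x 60 x 24 mm (x, y, z), about 0.3 kg. Origin: centre of its underside, x along its length, z up. In its middle a through window 65 mm (x) by 37 mm (y), leaving long rims 11 mm wide. It starts on the tray's floor, its long +y side against the fence: no finger room there until it is slid away towards its -y. It slides freely.
- round_hole (a point): Centre of the frame's round through hole, 17.5 mm diameter, at its underside (frame x = -60 mm, y = 0). It goes over the thick 16 mm pin.
- slot_hole (a point): Centre of the frame's through slot, 17.5 mm long (x) and 11.5 mm wide (y), at its underside (frame x = +60 mm, y = 0). It goes over the thin 10 mm pin.
- stow_tray: Stowage tray, fixed: steel, 200 x 130 mm (x, y), origin at the centre of its underside, z up. Floor 4 mm thick. Along its +y edge a fence 44 mm high, inner face at y = +59 mm; on the other edges lips 9 mm high, 4 mm thick. The frame lies along the tray's x, its x the same way, centre at y = +28.5 mm; the rest of the floor is empty.
- mould_base: Mould base, fixed: aluminium block 190 x 44 mm (x, y), its flat top 34 mm above the worktop. Origin at the centre of its underside, x along its length, z up; a small black screw head sticks out of its +x end. It is narrower than the frame, which overhangs it by 8 mm on either long side. Seated, the frame's underside lies on the base's top, x the same way.
- timer: Bystander: white kitchen timer 62 x 62 x 20 mm, loose; origin at the centre of its underside.
- petri: Bystander: shallow round dish 63 mm across, 15 mm high, loose; origin at the centre of its underside.
- bottle: Bystander: small white dropper bottle 33 mm across, 67 mm high, standing loose; origin at the centre of its underside.
- base_top (a point): Centre of the base's top. A bar flush with the top carries two upright steel pins at base y = 0, 30 mm high, last 3.5 mm tapered by 1.5 mm in radius. The bar is locked at an unreported shift d, -14 to +14 mm along base x: thick 16 mm pin at x = -60 mm + d, thin 10 mm pin at x = +60 mm + d. Find d by touch or sight.

How it is judged (in metres and radians):
On the way:
1. the frame is lifted at least 30 mm clear of the tray floor (height (world z) of frame above 0.034 m), for 0.2 s.
At the end, for the whole second after the job is handed in: The frame lies flush on the base, same side up, at rest and released: both holes within 2.5 mm of base-top height, tilt under 0.04 rad, round hole over the thick pin, slot over the thin one (centres within 19 mm, lengths aligned within 0.06 rad) (z of round_hole in the frame of mould_base between 0.031 and 0.0365 m and z of slot_hole in the frame of mould_base between 0.031 and 0.0365 m and angle between frame's own z axis and vertical below 0.04 rad and x of round_hole in the frame of mould_base between -0.079 and -0.041 m and x of slot_hole in the frame of mould_base above 0.041 m and horizontal distance between frame and mould_base below 0.019 m and angle between the x axis of frame and the x axis of mould_base, either way round below 0.06 rad and contact force between frame and the fingers below 0.1 N and linear speed of frame below 0.02 m/s); the robot touches nothing.
It fails at once if the frame is dropped onto the base (it falls faster than 0.5 m/s close over the base) (linear speed of frame above 0.5 m/s and horizontal distance between frame and mould_base below 0.03 m and height (world z) of frame below 0.08 m).
It fails at once if the timer, the dish or the dropper bottle is moved more than 30 mm or the bottle is tipped over (distance of any of timer, petri, bottle from where it was at the start of the episode above 0.03 m or angle between bottle's own z axis and vertical above 0.6 rad).
It also fails if it takes over 72 s, if anything falls off the work surface, if the arm or the gripper's body presses on something with over 40 N, if the wrist force passes 120 N, or if a joint passes its speed limit or range.

### The arm

A 6-joint arm with a two-finger parallel gripper is mounted at the origin on a cart in front of the work surface, level with it; the furniture and walls round the work are solid. World frame = base frame: x ahead of the robot, y to its left, z up, the work surface at z = 0. Lengths are in m, angles in degrees, forces in N, time in s.
With the tool pointing down it reaches from about 0.4 to 0.825 m from the base axis. Payload 7 kg.
Tool frame: the origin (TCP) lies between the finger pads; the fingertips stand 25 mm ahead of it and the grasp point (between the pads) lies 6 mm ahead of it; z points along the fingers, y is the line along which they close (so a half turn about z gives the same grasp; the last joint's range is limited). The gripper opens to 88 mm and grips with 3 to 60 N. Pads are 19 mm wide; open, the fingers measure 130 mm over their backs; the gripper's body (78 mm by 193 mm) begins 47 mm behind the grasp point.
Start: joints at [-50.758, 20.546, 0.682, 0, -70.136, -16.507], TCP at [0.261, -0.623, 0.252] pointing down, gripper open.
Joint ranges: [-176.03, 176.03], [-82.01, 121.73], [-58.28, 71.71], [-173.87, 95.51], [-174.79, -0.11], [-173.66, 173.66]. Speed limits (degrees/s): [136.94, 136.94, 172.46, 180, 180, 180].

### API

Orientations are given as [roll, pitch, yaw] about the fixed x, y, z axes, in that order (R = Rz(yaw) Ry(pitch) Rx(roll)).
In Python, from plant import r gives the robot as it stands.
- The arm moves only by the shell command python3 -m crank 'ROWS' [FORCE]. ROWS is JSON, a list of rows, each a list of 3 entries, a list of its own where there are three numbers: the turn, a rotation vector about the tool's x, y, z in degrees, then the shift along the tool's x, y, z in cm, then the closure, from -1 (fully open) to 1 (shut). In form: [[[wx, wy, wz], [dx, dy, dz], fingers], ...]. A call has 1 to 8 rows; each row shifts and turns the commanded pose from where the row before left it, along the tool's axes as they then stand; what a row does not reach is not made up. A row lasts 1/10 s, in which the tool goes at most 50 mm and 8.59 degrees, less where a joint would pass 70% of its speed; a pose out of reach is approached as far as the arm can. A call with a gripper value outside its range is refused whole. The fingers move at their own pace and stop on an object; FORCE is the grip in N (left out, the last holds). Time passes only in rows, so rows that do not move let the fingers close. It gives the time, the measured TCP pose, the force, the opening and the grip force at its end, in the units of the state.
- r.get_state(): the state, without advancing time (a new reading comes with each control period).
- r.capture(name): name is "side" or "top"; returns a dict with "color" (400x640x3 uint8, red, green, blue), "range_z" (400x640 float32, m along the optical axis (not along the pixel's ray), 0 where there is no reading), "intrinsics" (3x3 intrinsics, pixels), "k1" (the pictures are not rectified: a ray, as slopes to the right and down, at radius r is drawn at 1 + k1 r^2 times it, then the intrinsics apply), "world_from_camera" (4x4, takes a point from camera to world coordinates). Camera axes: x right, y down, z forward; pixel columns grow to the right and rows downward; lengths in m; the calibration is good to about 2 mm. A picture is of the moment at which its call begins.
- r.close_job(): hands the job in; it is judged then, once.
The state is a dict: "time_s": time; "joints": joint angles; "qd": joint speeds; "joint_torque": joint torques, N m; "tcp_pos": TCP position; "eef_rot": TCP orientation; "contact_force": force on the tool from outside, world axes, zero at the start; "moment": the same for the moment, N m; "gripper_width": finger opening in m; "gripper_force": force on a finger pad.
Only numpy, scipy, OpenCV 4.12 (cv2) and the standard library are available. Lean on these libraries where they do the work, as an engineer would, in place of code of your own. Each camera call takes 0.05 s, during which the arm holds its last target. There are 200 camera calls.

## Working session

There is one attempt and no reset: what is moved stays moved. The work goes in short steps, Python scripts to look and compute and a shell command to move; the robot and the scene stay as the last step left them, time stands still between calls to the robot, and variables do not carry over. Pictures are saved under pics/ and viewed, at most 10 in all, crops included, and the job is handed in when it is done.

```bash
ls; mkdir -p pics; cat > h.py <<'E'
import numpy as np, cv2
from plant import r
def cap(n):
    c=r.capture(n); return c
def rays(c,uv):
    K=np.array(c["intrinsics"]);k=float(c["k1"])
    uv=np.atleast_2d(np.array(uv,float))
    d=np.c_[(uv[:,0]-K[0,2])/K[0,0],(uv[:,1]-K[1,2])/K[1,1]]
    p=d.copy()
    for _ in range(30): p=d/(1+k*(p**2).sum(1,keepdims=True))
    return np.c_[p,np.ones(len(p))]
def onplane(c,uv,z):
    T=np.array(c["world_from_camera"]);d=rays(c,uv)@T[:3,:3].T;o=T[:3,3]
    return o+d*((z-o[2])/d[:,2:3])
def cloud(c):
    T=np.array(c["world_from_camera"]);h,w=c["range_z"].shape
    u,v=np.meshgrid(np.arange(w),np.arange(h))
    P=rays(c,np.c_[u.ravel(),v.ravel()])*c["range_z"].reshape(-1,1)
    P=P@T[:3,:3].T+T[:3,3]; P[c["range_z"].ravel()==0]=np.nan
    return P.reshape(h,w,3)
def save(c,n): cv2.imwrite("pics/"+n+".png",c["color"][:,:,::-1])
E
python3 - <<'E'
from h import *
for n in("top","side"):
    c=cap(n);save(c,n+"0");np.savez(""+n+"0.npz",**c)
    print(n,np.round(c["world_from_camera"],3).tolist(),c["intrinsics"],c["k1"])
print(r.get_state())
E
```

```text
pics
top [[0.038, -0.977, 0.212, 0.381], [-0.999, -0.038, 0.002, 0.007], [0.006, -0.212, -0.977, 1.014], [0.0, 0.0, 0.0, 1.0]] [[391.01322619   0.         315.33858968]
 [  0.         391.01322619 202.46563714]
 [  0.           0.           1.        ]] -0.07338099942800834
side [[-0.932, -0.191, 0.309, 0.247], [-0.363, 0.479, -0.799, 0.811], [0.005, -0.857, -0.516, 0.569], [0.0, 0.0, 0.0, 1.0]] [[378.04979057   0.         319.02592241]
 [  0.         378.04979057 207.30794075]
 [  0.           0.           1.        ]] 0.012959978057505239
{'time_s': 0.1, 'joints': array([-5.07588334e+01,  2.05872283e+01,  6.38383512e-01, -1.85709941e-02,
       -7.01365355e+01, -1.65048016e+01]), 'qd': array([ 0.06080538, -0.09901773,  0.12229391,  0.09106533,  0.01361954,
        0.05893735]), 'joint_torque': array([-2.99257845e-04, -5.84163916e+01,  2.93750685e+01,  7.01546252e+00,
        1.01826258e-02, -7.49711035e-05]), 'tcp_pos': array([ 0.26067881, -0.62218511,  0.25071003]), 'eef_rot': array([ 1.79913177e+02, -7.51901731e-03, -1.57269952e+02]), 'contact_force': array([ 0.61006278, -0.51335413,  0.60789859]), 'moment': array([ 0.00732616,  0.08311429, -0.01468013]), 'gripper_force': 0.0, 'gripper_width': 0.08742883743567204}
```

View pics/top0.png

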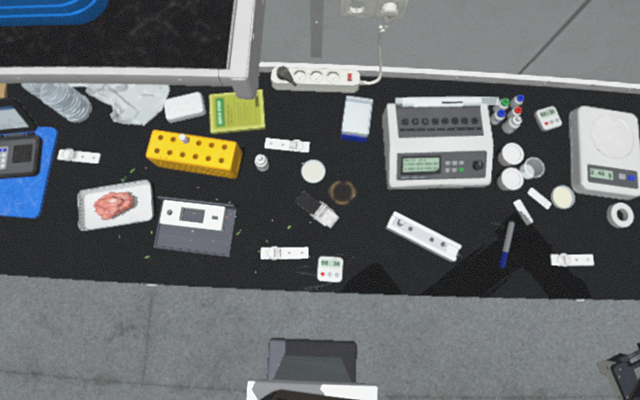

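View pics/side0.png

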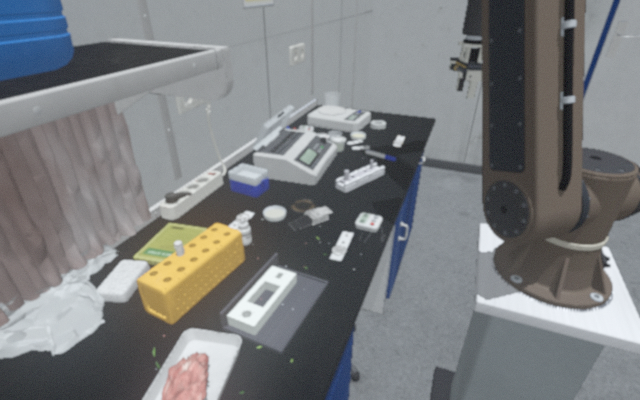

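The top view shows the frame in the tray at about (195,213), the base at (423,236), the timer at (330,268), the dish at (313,171) and the bottle at (261,160). The side view shows the frame at (263,300) and the base at (360,176). I'll zoom in on both.

```bash
python3 - <<'E'
from h import *
t=np.load("top0.npz");s=np.load("side0.npz")
f=lambda c,x,y,w,h:cv2.resize(c["color"][y:y+h,x:x+w,::-1],(400,300),interpolation=cv2.INTER_CUBIC)
im=np.vstack([np.hstack([f(t,145,190,100,75),f(t,378,200,100,75)]),np.hstack([f(s,210,250,132,99),f(s,320,140,80,60)])])
cv2.imwrite("pics/crop0.png",im)
P=cloud(t)
# frame top
def blob(c,box,cond,z0,z1):
    P=cloud(c);x,y,w,h=box;m=np.zeros(P.shape[:2],np.uint8)
    g=c["color"].astype(int);m[y:y+h,x:x+w]=(cond(g)&(P[...,2]>z0)&(P[...,2]<z1))[y:y+h,x:x+w]
    return m,P
for nm,c,box in(("top",t,(145,190,100,75)),("top",t,(378,205,100,65))):
  for z0,z1 in((.01,.024),(.024,.032),(.028,.042),(.05,.07)):
    m,P=blob(c,box,lambda g:g.min(2)>120,z0,z1)
    if m.sum()<5: continue
    q=P[m>0];v,u=np.nonzero(m);print(nm,z0,m.sum(),q.mean(0).round(4),cv2.minAreaRect(np.float32(np.c_[u,v])),cv2.minAreaRect((q[:,:2]*1000).astype(np.float32)))
E
```

```text
top 0.01 214 [0.5505 0.3435 0.0178] ((186.14617919921875, 217.1663818359375), (80.73743438720703, 44.178524017333984), 7.883139133453369) ((547.12890625, 347.77996826171875), (214.1919403076172, 115.99186706542969), 84.2261962890625)
top 0.024 1005 [0.5518 0.3264 0.0277] ((184.24185180664062, 212.8643798828125), (76.86125183105469, 29.554622650146484), 12.699584007263184) ((555.420166015625, 349.1509704589844), (210.8125457763672, 76.97193145751953), 79.42764282226562)
top 0.028 483 [0.553  0.3204 0.0296] ((184.6571502685547, 212.92526245117188), (75.22742462158203, 27.080791473388672), 10.097503662109375) ((554.2910766601562, 346.6868896484375), (203.67727661132812, 70.41742706298828), 81.9349136352539)
top 0.01 141 [ 0.507  -0.2731  0.0199] ((422.26422119140625, 238.42454528808594), (75.85742950439453, 16.026214599609375), 29.05460548400879) ((513.7047119140625, -269.1318664550781), (192.5904998779297, 42.01947784423828), 62.11343002319336)
top 0.024 283 [ 0.5136 -0.2757  0.0294] ((423.40008544921875, 236.20004272460938), (74.23745727539062, 17.88854217529297), 26.56505012512207) ((518.480224609375, -269.240478515625), (187.02078247070312, 45.38104248046875), 64.48088836669922)
top 0.028 1084 [ 0.519  -0.2663  0.0335] ((423.8593444824219, 236.27206420898438), (75.34535217285156, 17.703096389770508), 27.34987449645996) ((517.9065551757812, -269.3919677734375), (188.01434326171875, 45.89577865600586), 64.04867553710938)
top 0.05 48 [ 0.5304 -0.2422  0.0611] ((423.0000305175781, 232.5), (54.11284255981445, 6.260990142822266), 26.56505012512207) ((522.5054931640625, -259.7901611328125), (131.17018127441406, 12.697277069091797), 64.07010650634766)
```

View pics/crop0.png

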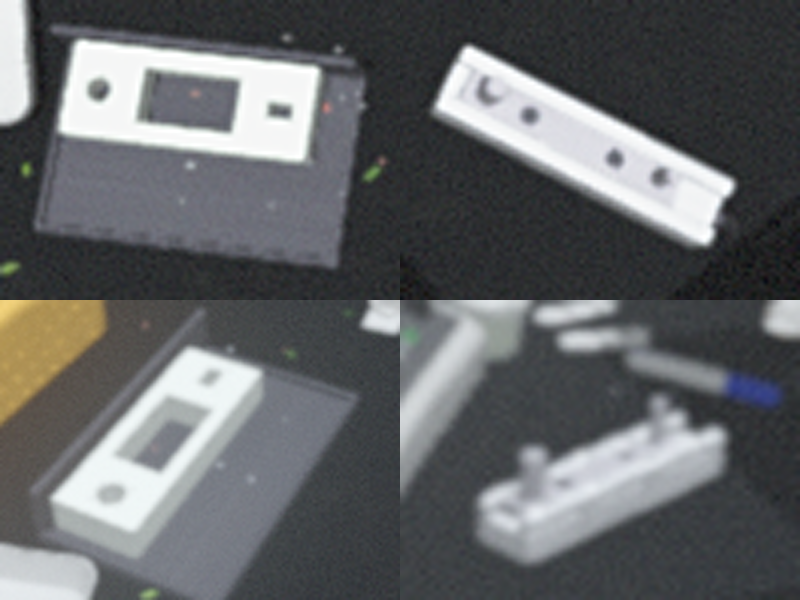

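The crop shows the round hole at top-view pixel (169.5,212) and the slot at (215,217.5), so frame +x points right in the image. The thick pin is at about (400,222), the thin one at (443,244), and the screw is at the right end. Next I'll get exact poses.

```bash
cat >> h.py <<'E'
def facerect(c,box,z,thr,dark=False):
    """min area rect (world, mm) of bright blob in box projected on plane z"""
    x,y,w,h=box;g=cv2.cvtColor(c["color"],cv2.COLOR_RGB2GRAY)[y:y+h,x:x+w]
    S=8;g=cv2.resize(g,None,fx=S,fy=S,interpolation=cv2.INTER_CUBIC)
    m=(g>thr).astype(np.uint8)
    cs,hier=cv2.findContours(m,cv2.RETR_CCOMP,cv2.CHAIN_APPROX_NONE)
    i=max(range(len(cs)),key=lambda k:cv2.contourArea(cs[k]))
    tow=lambda q:onplane(c,(q.reshape(-1,2)+.5)/S-.5+[x,y],z)[:,:2]*1000
    out=cv2.minAreaRect(tow(cs[i]).astype(np.float32))
    holes=[]
    for k in range(len(cs)):
        if hier[0][k][3]==i and cv2.contourArea(cs[k])>S*S*3:
            p=tow(cs[k]).astype(np.float32);M=cv2.moments(p.reshape(-1,1,2));holes.append((round(M['m10']/M['m00'],1),round(M['m01']/M['m00'],1),round(abs(M['m00']))))
    return out,holes
E
python3 - <<'E'
from h import *
t=np.load("top0.npz");s=np.load("side0.npz")
for thr in(150,180,200):
    print("frame top",thr,facerect(t,(150,192,90,45),.028,thr))
    print("frame side",thr,facerect(s,(215,255,90,85),.028,thr))
for thr in(130,160,200): print("base top",thr,facerect(t,(378,205,90,65),.034,thr)); print("base side",thr,facerect(s,(325,150,75,55),.034,thr))
for nm,c,b in(("t",t,(378,205,90,65)),("s",s,(325,150,75,55))):
    P=cloud(c);x,y,w,h=b;Q=P[y:y+h,x:x+w].reshape(-1,3);Q=Q[(Q[:,2]>.045)&(Q[:,2]<.07)]
    _,l,ce=cv2.kmeans(Q.astype(np.float32),2,None,(3,50,1e-6),5,0)
    for i in(0,1):
        q=Q[l[:,0]==i];print(nm,len(q),q.mean(0).round(4),q.min(0).round(4),q.max(0).round(4))
def pinpix(c,b):
    g=cv2.cvtColor(c["color"],cv2.COLOR_RGB2GRAY)[b[1]:b[1]+b[3],b[0]:b[0]+b[2]];print(g)
np.set_printoptions(linewidth=250)
pinpix(t,(392,213,16,16));pinpix(t,(433,235,18,16))
E
```

```text
frame top 150 (((550.6361083984375, 326.0439453125), (165.9490966796875, 65.02234649658203), 85.84930419921875), [(546.2, 266.2, 93), (555.1, 385.6, 126), (550.5, 326.0, 2028)])
frame side 150 (((547.7201538085938, 332.91278076171875), (180.66397094726562, 76.89649200439453), 85.96710205078125), [(546.8, 335.8, 835)])
frame top 180 (((550.7033081054688, 326.28314208984375), (163.8707275390625, 63.55213165283203), 85.84192657470703), [(546.3, 266.2, 131), (555.2, 385.7, 168), (550.6, 326.1, 2206)])
frame side 180 (((551.4287719726562, 326.4971923828125), (165.3103485107422, 66.37318420410156), 85.8536605834961), [(554.5, 383.3, 23), (551.3, 327.7, 1934), (547.9, 266.3, 41)])
frame top 200 (((550.8263549804688, 326.29901123046875), (162.65249633789062, 62.45661544799805), 85.82405090332031), [(546.4, 266.3, 160), (555.4, 385.7, 199), (550.7, 326.1, 2327)])
frame side 200 (((552.4313354492188, 326.2120666503906), (162.3131103515625, 62.53221130371094), 85.71113586425781), [(556.8, 386.3, 179), (551.9, 327.1, 2265), (547.8, 266.5, 121)])
base top 130 (((517.496337890625, -268.96557617187
[... 2851 characters left out ...]
231 241 244 246 247 247]
 [220 224 222 224 224 222 225 217 186 146 130 158 198 224 234 239 243 245]
 [223 224 222 223 222 222 221 200 134 104 107 147 196 220 218 221 229 237]
 [219 220 220 224 223 223 222 186 128 104 111 149 191 217 216 220 225 220]
 [220 216 222 220 223 223 220 196 142 119 128 147 182 214 222 233 238 231]
 [232 225 219 218 218 220 223 219 187 164 167 189 204 213 230 242 244 243]
 [244 241 234 227 220 218 219 219 218 207 208 219 222 225 234 242 244 244]
 [247 246 245 243 233 227 221 220 219 219 221 223 222 228 238 243 243 243]
 [243 248 247 246 244 241 233 227 220 218 218 219 222 230 239 243 243 242]
 [211 241 246 248 246 246 244 242 235 227 218 216 220 232 242 244 243 243]]
```

The poses check out. The frame centre is (551,326.4) mm with its x axis at -94.3°. The base centre is (518,-269.3) with its x axis at -115.5°, and d is about -10 mm. I'll turn the tool, then swing over.

```bash
python3 -m crank '[[[0,0,-7.9],[0,0,0],0.3],[[0,0,-7.9],[0,0,0],0.3],[[0,0,-7.9],[0,0,0],0.3],[[0,0,-7.9],[0,0,0],0.3],[[0,0,-7.9],[0,0,0],0.3],[[0,0,-7.9],[0,0,0],0.3],[[0,0,-7.9],[0,0,0],0.3],[[0,0,-7.8],[0,0,0],0.3]]' 15
python3 -m crank '[[[0,0,0],[-4.1,-2.1,0],0.3],[[0,0,0],[-4.1,-2.1,0],0.3],[[0,0,0],[-4.1,-2.1,0],0.3],[[0,0,0],[-4.1,-2.1,0],0.3],[[0,0,0],[-4.1,-2.1,0],0.3],[[0,0,0],[-4.1,-2.1,0],0.3],[[0,0,0],[-4.1,-2.1,0],0.3],[[0,0,0],[-4.1,-2.1,0],0.3]]'
python3 -m crank '[[[0,0,0],[-4.1,-2.1,0],0.3],[[0,0,0],[-4.1,-2.1,0],0.3],[[0,0,0],[-4.1,-2.1,0],0.3],[[0,0,0],[-4.1,-2.1,0],0.3],[[0,0,0],[-4.7,0.6,0],0.3],[[0,0,0],[-4.7,0.6,0],0.3],[[0,0,0],[-4.7,0.6,0],0.3],[[0,0,0],[-4.7,0.6,0],0.3]]'
python3 -m crank '[[[0,0,0],[-4.7,0.6,0],0.3],[[0,0,0],[-4.7,0.6,0],0.3],[[0,0,0],[-4.7,0.6,0],0.3],[[0,0,0],[-4.7,0.6,0],0.3],[[0,0,0],[-4.7,0.6,0],0.3],[[0,0,0],[0,0,0],0.3],[[0,0,0],[0,0,0],0.3]]'
```

```text
time_s: 0.9
tcp_pos: [0.2607, -0.6223, 0.251]
eef_rot: [180.0, 0.1, -93.8]
contact_force: [-0.8, -0.1, 0.5]
gripper_width: 0.032
gripper_force: 0.0
time_s: 1.7
tcp_pos: [0.4527, -0.3058, 0.2515]
eef_rot: [180.0, 0.0, -94.2]
contact_force: [0.3, 0.4, 0.2]
gripper_width: 0.0309
gripper_force: 0.0
time_s: 2.5
tcp_pos: [0.537, 0.0409, 0.2513]
eef_rot: [180.0, -0.0, -94.2]
contact_force: [2.4, 0.0, 0.5]
gripper_width: 0.0307
gripper_force: 0.0
time_s: 3.2
tcp_pos: [0.5242, 0.2766, 0.2507]
eef_rot: [179.9, -0.1, -94.0]
contact_force: [0.3, -0.8, -0.1]
gripper_width: 0.0303
gripper_force: 0.0
```

```bash
python3 -m crank '[[[0,0,0],[-2.6,0.1,0],0.32],[[0,0,0],[-2.6,0,0],0.32],[[0,0,0],[0,0,4.5],0.32],[[0,0,0],[0,0,4.5],0.32],[[0,0,0],[0,0,4.5],0.32],[[0,0,0],[0,0,4],0.32],[[0,0,0],[0,0,0],0.32],[[0,0,0],[0,0,0],0.32]]'
python3 - <<'E'
from h import *
t=cap("top");s=cap("side")
f=lambda c,x,y,w,h:cv2.resize(c["color"][y:y+h,x:x+w,::-1],(400,300),interpolation=cv2.INTER_CUBIC)
cv2.imwrite("pics/g1.png",np.hstack([f(t,130,175,120,90),f(s,190,230,160,120)]))
E
```

```text
time_s: 4.0
tcp_pos: [0.5281, 0.3271, 0.077]
eef_rot: [180.0, -0.1, -94.2]
contact_force: [1.1, 1.0, 1.3]
gripper_width: 0.0295
gripper_force: 0.0
```

View pics/g1.png

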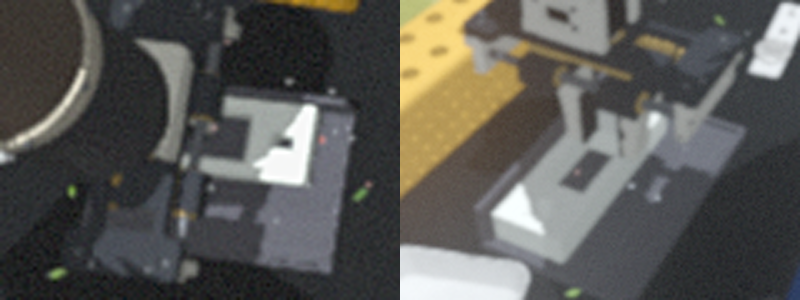

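The fingers hover over the window and the near rim, at (265,150) in the left crop and (600,110) in the right. I'll check the yellow rack's height and front edge before going down.

```bash
python3 - <<'E'
from h import *
t=np.load("top0.npz");P=cloud(t);g=t["color"].astype(int)
m=(g[...,0]>150)&(g[...,2]<90)&(P[...,2]>.02);q=P[100:200,130:250][m[100:200,130:250]]
print(np.percentile(q,[1,50,99],axis=0).round(3))
E
python3 -m crank '[[[0,0,0],[0,0,1.5],0.32],[[0,0,0],[0,0,1.5],0.32],[[0,0,0],[0,0,1],0.32],[[0,0,0],[0,0,0],0.32]]'
```

```text
[[0.659 0.22  0.025]
 [0.699 0.324 0.086]
 [0.752 0.436 0.091]]
time_s: 4.5
tcp_pos: [0.5277, 0.3277, 0.037]
eef_rot: [-180.0, 0.0, -94.2]
contact_force: [-0.0, -1.0, -0.3]
gripper_width: 0.0298
gripper_force: 0.0
```

```bash
python3 -m crank '[[[0,0,0],[0,0,0],1],[[0,0,0],[0,0,0],1],[[0,0,0],[0,0,0],1],[[0,0,0],[0,0,0],1]]' 8
python3 -m crank '[[[0,0,0],[0,0.4,0],1],[[0,0,0],[0,0.6,0],1],[[0,0,0],[0,0.6,0],1],[[0,0,0],[0,0.6,0],1],[[0,0,0],[0,0.6,0],1],[[0,0,0],[0,0.6,0],1],[[0,0,0],[0,0,0],1],[[0,0,0],[0,0,0],1]]'
```

```text
time_s: 4.9
tcp_pos: [0.5279, 0.328, 0.0374]
eef_rot: [-179.9, 0.1, -94.1]
contact_force: [-0.8, 0.6, 4.6]
gripper_width: 0.0111
gripper_force: 8.0
time_s: 5.7
tcp_pos: [0.4932, 0.3308, 0.0374]
eef_rot: [-180.0, 0.1, -94.1]
contact_force: [-0.5, 1.4, 8.8]
gripper_width: 0.0112
gripper_force: 8.0
```

```bash
python3 -m crank '[[[0,0,0],[0,0,0],0.32],[[0,0,0],[0,0,0],0.32],[[0,0,0],[0,0,0],0.32],[[0,0,0],[0,0,-2],0.32],[[0,0,0],[0,0,-2],-0.59],[[0,0,0],[0,-1.2,0],-0.59],[[0,0,0],[0,-1.2,0],-0.59],[[0,0,0],[0,0,0],-0.59]]' 8
python3 -m crank '[[[0,0,0],[0,0,0],-0.59],[[0,0,0],[0,0,1.2],-0.59],[[0,0,0],[0,0,1.2],-0.59],[[0,0,0],[0,0,1],-0.59],[[0,0,0],[0,0,0.4],-0.59],[[0,0,0],[0,0,0],-0.59]]'
```

```text
time_s: 6.5
tcp_pos: [0.5187, 0.3279, 0.0756]
eef_rot: [180.0, -0.0, -94.2]
contact_force: [-0.2, -0.3, -0.1]
gripper_width: 0.056
gripper_force: 0.0
time_s: 7.1
tcp_pos: [0.5171, 0.3279, 0.0373]
eef_rot: [179.9, -0.1, -94.2]
contact_force: [-0.0, -0.5, -0.1]
gripper_width: 0.0692
gripper_force: 0.0
```

Clear of everything with no contact. Now I'll close on the full width and lift.

```bash
python3 -m crank '[[[0,0,0],[0,0,0],1],[[0,0,0],[0,0,0],1],[[0,0,0],[0,0,0],1],[[0,0,0],[0,0,0],1]]' 25
python3 -m crank '[[[0,0,0],[0,0,-0.5],1],[[0,0,0],[0,0,-1],1],[[0,0,0],[0,0,-2],1],[[0,0,0],[0,0,-3],1],[[0,0,0],[0,0,-4],1],[[0,0,0],[0,0,-4],1],[[0,0,0],[0,0,0],1],[[0,0,0],[0,0,0],1]]'
```

```text
time_s: 7.5
tcp_pos: [0.5178, 0.3286, 0.039]
eef_rot: [-180.0, 0.0, -94.2]
contact_force: [0.7, 0.7, -0.1]
gripper_width: 0.0598
gripper_force: 25.0
time_s: 8.3
tcp_pos: [0.5176, 0.3286, 0.1852]
eef_rot: [-179.9, 0.1, -94.2]
contact_force: [-0.2, 0.2, -4.1]
gripper_width: 0.0598
gripper_force: 25.0
```

```bash
python3 -m crank '[[[0,0,0],[2,-0.15,0],1],[[0,0,0],[3.9,-0.3,0],1],[[0,0,0],[4,-0.3,0],1],[[0,0,0],[4,-0.3,0],1],[[0,0,0],[4,-0.3,0],1],[[0,0,0],[4,-0.3,0],1],[[0,0,0],[4,-0.3,0],1],[[0,0,0],[4,-0.3,0],1]]'
python3 -m crank '[[[0,0,0],[4,-0.35,0],1],[[0,0,0],[4,-0.35,0],1],[[0,0,0],[4,-0.35,0],1],[[0,0,0],[4,-0.35,0],1],[[0,0,0],[4,-0.35,0],1],[[0,0,0],[4,-0.35,0],1],[[0,0,0],[3.5,-0.35,0],1],[[0,0,0],[1.3,-0.1,0],1]]'
python3 -m crank '[[[0,0,3],[0,0,0],1],[[0,0,6],[0,0,0],1],[[0,0,6.3],[0,0,0],1],[[0,0,6],[0,0,0],1],[[0,0,0],[0,0,2],1],[[0,0,0],[0,0,2],1],[[0,0,0],[0,0,0],1],[[0,0,0],[0,0,0],1]]'
python3 - <<'E'
from h import *
print(r.get_state()["tcp_pos"],r.get_state()["eef_rot"])
t=cap("top");s=cap("side");np.savez("top1.npz",**t);np.savez("side1.npz",**s)
f=lambda c,x,y,w,h:cv2.resize(c["color"][y:y+h,x:x+w,::-1],(400,300),interpolation=cv2.INTER_CUBIC)
cv2.imwrite("pics/g2.png",np.hstack([f(t,370,190,120,90),f(s,305,100,120,90)]))
E
```

```text
time_s: 9.1
tcp_pos: [0.5167, 0.0261, 0.1822]
eef_rot: [179.8, -0.1, -94.2]
contact_force: [1.5, 0.1, -2.9]
gripper_width: 0.0598
gripper_force: 25.0
time_s: 9.9
tcp_pos: [0.521, -0.2634, 0.1817]
eef_rot: [179.8, 0.0, -94.3]
contact_force: [0.4, 0.1, -4.0]
gripper_width: 0.0594
gripper_force: 25.0
time_s: 10.7
tcp_pos: [0.522, -0.2605, 0.143]
eef_rot: [179.9, -0.0, -115.5]
contact_force: [-0.3, 0.7, -3.3]
gripper_width: 0.0596
gripper_force: 25.0
[ 0.52203623 -0.26051487  0.14296407] [ 1.79871311e+02 -4.96947225e-02 -1.15452635e+02]
```

View pics/g2.png

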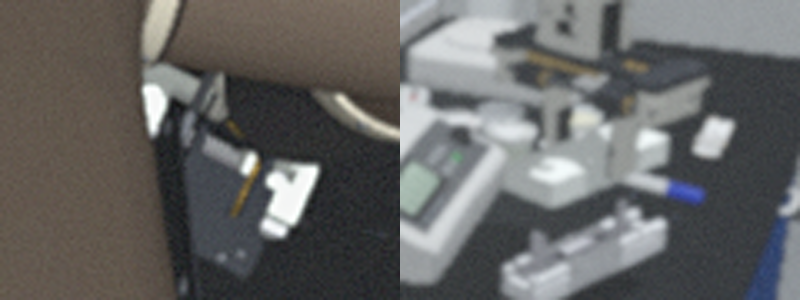

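In the left crop the frame's +x end shows at (295,195). In the right crop the frame hangs over the base, and the pins are at (540,240) and (625,210). I'll get the pin axes from the side view.

```bash
python3 - <<'E'
from h import *
np.set_printoptions(linewidth=250)
for n in("side0","side1"):
    s=np.load(n+".npz");g=cv2.cvtColor(s["color"],cv2.COLOR_RGB2GRAY)
    print(n);print(g[167:183,339:355]);print(g[157:171,365:379])
T=s["world_from_camera"];K=s["intrinsics"];k=float(s["k1"])
def proj(p):
    q=(np.array(p)-T[:3,3])@T[:3,:3];a=q[:2]/q[2];a=a*(1+k*(a@a));return (a*K[0,0]+[K[0,2],K[1,2]]).round(2)
# predicted pin axis for centre (523.2,-261.3)
x=np.array([-.4305,-.9026])
for sgn,nm in((-60,"thick"),(60,"thin")):
    b=np.array([.5232,-.2613])+x*sgn/1000
    print(nm,b.round(4),[proj([*b,z]) for z in(.034,.049,.064)], "1mm along x:",proj([*(b+x*.001),.049])-proj([*b,.049]),"y:",proj([*(b+np.array([.9026,-.4305])*.001),.049])-proj([*b,.049]))
E
```

```text
side0
[[ 64  69  65  60  68  70  65  67  70  64  67  63  62  68  66  68]
 [ 69  67  66  65  70  74  81  82  82  80  66  68  65  64  68  63]
 [ 67  68  68  73  79 101 124 133 131 114  89  64  64  62  68  89]
 [ 65  66  70  72  92 127 162 175 174 151 111  78  73  82 105 139]
 [ 69  65  63  70  97 138 168 184 180 161 124  94 101 132 163 191]
 [ 68  66  70  70  89 128 153 166 169 157 134 137 165 190 205 219]
 [ 68  68  67  69  82 112 137 153 156 157 167 189 210 218 223 223]
 [ 61  69  68  73  91 115 133 150 153 164 186 208 220 219 215 211]
 [ 73  77  86  99 112 127 139 146 153 167 186 198 203 196 192 197]
 [104 125 140 152 155 147 145 147 152 168 183 188 174 161 167 188]
 [168 184 191 190 180 158 144 147 155 170 188 192 188 177 182 197]
 [207 212 209 196 176 151 143 148 153 173 190 203 203 206 212 219]
 [215 208 198 191 172 154 153 157 167 181 193 206 215 221 225 224]
 [194 181 179 181 178 174 177 185 192 198 205 212 220 223 221 214]
 [177 160 155 160 173 183 200 215 220 220 218 221 217 211 201 192]
 [190 181 168 159 170 187 211 227 233 227 218 211 200 193 186 183]]
[[ 64  66  56  57  60
[... 2298 characters left out ...]
 [ 72  80  97 100 104 121 141 165 193 206 202 172 121  75]
 [ 97 127 153 156 140 133 140 159 176 189 186 167 129 100]
 [147 178 197 192 163 137 138 147 157 172 188 186 170 151]
 [171 195 206 195 164 135 136 137 146 170 194 203 200 193]
 [155 171 174 163 141 131 132 132 142 160 179 192 202 212]
 [135 134 138 132 134 129 139 145 159 177 188 193 200 210]
 [114 117 126 130 131 134 157 176 190 202 207 200 193 194]]
thick [ 0.549  -0.2071] [array([346.27, 179.25]), array([346.47, 174.93]), array([346.68, 170.56])] 1mm along x: [ 0.22 -0.09] y: [-0.23 -0.1 ]
thin [ 0.4974 -0.3155] [array([371.12, 168.13]), array([371.46, 163.99]), array([371.81, 159.79])] 1mm along x: [ 0.2  -0.09] y: [-0.23 -0.09]
```

```bash
python3 -m crank '[[[0,0,0],[0,-0.15,1],1],[[0,0,0],[0,0,1.5],1],[[0,0,0],[0,0,1],1],[[0,0,0],[0,0,0.5],1],[[0,0,0],[0,0,0],1],[[0,0,0],[0,0,0],1]]'
python3 -m crank '[[[0,0,0],[0,0,0.2],1],[[0,0,0],[0,0,0.2],1],[[0,0,0],[0,0,0.2],1],[[0,0,0],[0,0,0],1],[[0,0,0],[0,0,0],1]]'
```

```text
time_s: 11.4
tcp_pos: [0.5245, -0.2614, 0.1038]
eef_rot: [-180.0, -0.0, -115.5]
contact_force: [-0.6, 0.3, -2.4]
gripper_width: 0.0596
gripper_force: 25.0
time_s: 11.9
tcp_pos: [0.5242, -0.2613, 0.0976]
eef_rot: [180.0, -0.0, -115.5]
contact_force: [-0.3, 0.4, -2.8]
gripper_width: 0.0597
gripper_force: 25.0
```

```bash
for i in 1 2; do python3 -m crank '[[[0,0,0],[0,0,0.15],1],[[0,0,0],[0,0,0],1],[[0,0,0],[0,0,0],1]]'; done
```

```text
time_s: 12.2
tcp_pos: [0.5241, -0.2613, 0.096]
eef_rot: [180.0, -0.0, -115.5]
contact_force: [0.5, -0.3, -2.2]
gripper_width: 0.06
gripper_force: 25.0
time_s: 12.5
tcp_pos: [0.5241, -0.2612, 0.0945]
eef_rot: [180.0, -0.0, -115.5]
contact_force: [-0.1, -0.7, -2.6]
gripper_width: 0.0597
gripper_force: 25.0
```

```bash
python3 -m crank '[[[0,0,0],[0,0,0.2],1],[[0,0,0],[0,0,0.2],1],[[0,0,0],[0,0,0],1],[[0,0,0],[0,0,0],1]]'; python3 - <<'E'
from h import *
s=r.get_state();print(s["contact_force"].round(1),s["moment"].round(2))
t=cap("top");s=cap("side")
f=lambda c,x,y,w,h:cv2.resize(c["color"][y:y+h,x:x+w,::-1],(400,300),interpolation=cv2.INTER_CUBIC)
cv2.imwrite("pics/g3.png",np.hstack([f(t,390,205,80,60),f(s,320,120,80,60)]))
E
```

```text
time_s: 12.9
tcp_pos: [0.5241, -0.2613, 0.0904]
eef_rot: [180.0, -0.0, -115.5]
contact_force: [-0.0, 0.7, -1.6]
gripper_width: 0.0599
gripper_force: 25.0
[-0.   0.7 -1.6] [ 0.02  0.11 -0.01]
```

View pics/g3.png

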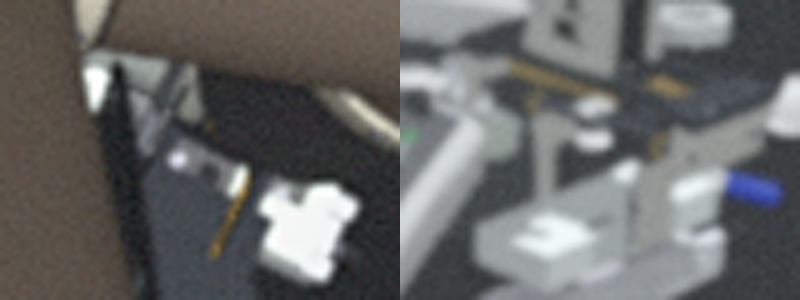

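The frame is 9 mm below the pin tops with no contact force, so both holes are over their pins; the right crop shows it level at (590,230). I'll keep lowering.

```bash
python3 -m crank '[[[0,0,0],[0,0,0.4],1],[[0,0,0],[0,0,0.4],1],[[0,0,0],[0,0,0.4],1],[[0,0,0],[0,0,0.4],1],[[0,0,0],[0,0,0.2],1],[[0,0,0],[0,0,0],1],[[0,0,0],[0,0,0],1]]'
for i in 1 2; do python3 -m crank '[[[0,0,0],[0,0,0.15],1],[[0,0,0],[0,0,0],1],[[0,0,0],[0,0,0],1]]'; done
```

```text
time_s: 13.7
tcp_pos: [0.5241, -0.2613, 0.0725]
eef_rot: [180.0, -0.0, -115.5]
contact_force: [0.3, 0.0, -2.7]
gripper_width: 0.0596
gripper_force: 25.0
time_s: 14.0
tcp_pos: [0.5241, -0.2613, 0.0711]
eef_rot: [180.0, -0.0, -115.5]
contact_force: [0.5, -0.1, -3.0]
gripper_width: 0.0599
gripper_force: 25.0
time_s: 14.3
tcp_pos: [0.5241, -0.2613, 0.0695]
eef_rot: [180.0, -0.0, -115.5]
contact_force: [0.1, 0.7, -2.9]
gripper_width: 0.0598
gripper_force: 25.0
```

```bash
for i in 1 2 3; do python3 -m crank '[[[0,0,0],[0,0,0.07],1],[[0,0,0],[0,0,0],1],[[0,0,0],[0,0,0],1]]' | egrep 'tcp|contact'; done
```

```text
tcp_pos: [0.5242, -0.2613, 0.069]
contact_force: [-0.3, -0.4, -1.3]
tcp_pos: [0.5242, -0.2613, 0.0689]
contact_force: [-2.4, 1.7, 5.5]
tcp_pos: [0.5242, -0.2613, 0.0689]
contact_force: [-3.5, 4.1, 11.5]
```

It's seated: contact at TCP 0.069, so the underside is at 0.034. Releasing and retreating.

```bash
python3 -m crank '[[[0,0,0],[0,0,-0.1],1],[[0,0,0],[0,0,0],-0.6],[[0,0,0],[0,0,0],-0.6],[[0,0,0],[0,0,0],-0.6],[[0,0,0],[0,0,0],-0.6]]'
python3 -m crank '[[[0,0,0],[0,0,-0.5],-0.6],[[0,0,0],[0,0,-1.5],-0.6],[[0,0,0],[0,0,-3],-0.6],[[0,0,0],[0,0,-4],-0.6],[[0,0,0],[0,0,-4],-0.6],[[0,0,0],[4,0,0],-0.6],[[0,0,0],[4,0,0],-0.6],[[0,0,0],[4,0,0],-0.6]]'
python3 -m crank '[[[0,0,0],[4.5,0,0],-0.6],[[0,0,0],[4.5,0,0],-0.6],[[0,0,0],[4.5,0,0],-0.6],[[0,0,0],[4.5,0,0],-0.6],[[0,0,0],[0,0,0],-0.6],[[0,0,0],[0,0,0],-0.6]]'
python3 - <<'E'
from h import *
t=cap("top");s=cap("side")
print(facerect(t,(378,195,95,75),.058,200))
P=cloud(t);q=P[205:265,385:465].reshape(-1,3);q=q[(q[:,2]>.045)&(q[:,2]<.075)]
A=np.c_[q[:,:2],np.ones(len(q))]
print(len(q),np.linalg.lstsq(A,q[:,2],rcond=None)[0],np.median(q[:,2]))
f=lambda c,x,y,w,h:cv2.resize(c["color"][y:y+h,x:x+w,::-1],(400,300),interpolation=cv2.INTER_CUBIC)
cv2.imwrite("pics/g4.png",np.hstack([f(t,378,195,100,75),f(s,320,130,80,60)]))
E
```

```text
time_s: 15.7
tcp_pos: [0.5242, -0.2613, 0.0684]
eef_rot: [180.0, -0.0, -115.5]
contact_force: [0.3, 0.2, -0.6]
gripper_width: 0.0702
gripper_force: 0.0
time_s: 16.5
tcp_pos: [0.4722, -0.3704, 0.1995]
eef_rot: [-179.9, 0.0, -115.4]
contact_force: [1.1, -1.2, -0.3]
gripper_width: 0.0698
gripper_force: 0.0
time_s: 17.1
tcp_pos: [0.3942, -0.5329, 0.1982]
eef_rot: [180.0, 0.0, -115.6]
contact_force: [0.4, -0.1, -0.0]
gripper_width: 0.0702
gripper_force: 0.0
(((534.8955078125, -233.76473999023438), (117.64742279052734, 62.78700256347656), 64.64734649658203), [(530.8, -231.7, 56), (547.0, -203.0, 86)])
1230 [ 0.01942354 -0.00497558  0.04555439] 0.05738155900315506
```

View pics/g4.png

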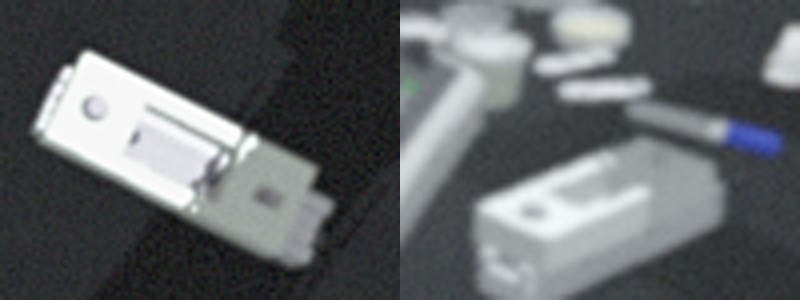

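The frame lies flat on the base, top at 57–58 mm as it should be. The thick pin shows in the round hole at (95,107) and the thin one in the slot at (266,194). The arm is clear, so I'm handing in.

```bash
python3 -c "
from plant import r
print(r.close_job())"
```

```text
the job is handed in; nothing more can be done
None
```

The frame is seated flush on the mould base with both holes over their pins, released, and the job is handed in at about 17 s of the 72 s allowed; the timer, dish and bottle were not touched, and no verdict came back.

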